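Price and stock the third lane of the counter rack

TASK

This orange carton belongs in the third lane of the counter rack, counting lanes from the rack's left end (as the robot sees it), where the yellow price ticket is parked. With a fingertip, run the ticket along its rail, counting the lanes as you pass, and stop it centred over the third lane; then push the carton along the table into that lane, upright, until it meets the back stop. Push gently with the fingers, never squeeze, lift or tip the carton or pinch the ticket, and leave the other stock as it stands.

Things in the scene. Friction and masses are not known exactly. Their poses are not given: they have to be found in the camera images.
- rack: Fixed six-lane rack: pale wood cheeks, white dividers. Origin on the table, mid-width, at the dividers' front edges; x into the lanes (away from robot), y to its left, z up. Lanes open in front and above, floorless, 50 mm clear; centres from the left at y = +135, +81, +27, -27, -81, -135 mm. Dividers 4 thick, 66 tall, 62 deep. Outer faces y = +-168, 72 tall. Back stop face x = 62, 55 tall.
- rail_mid (a point): Middle of the ticket rail that runs along the rack's back: an aluminium flat bar along rack y, 8 mm thick, at rack x = 74 mm, from z = 105 to 120 mm above the table; this point lies on its top edge. Black end caps at rack y = +-176 to +-181 mm rise to z = 122 mm. Axes as the rack's.
- ticket (a joint): Travel in m of the yellow price ticket along the rail toward the rack's right (rack -y): 0 at the left end (ticket centre at rack y = +150 mm), 0.300 at the right end; 0.123 when centred over the third lane. It stays where it is left; a push of about 1 to 2 N slides it.
- ticket_mid (a point): Centre of the ticket's yellow saddle: a block 20 mm thick (rack x), 40 mm wide (rack y) and, above the rail, from z = 121 to 148 mm above the table; this point lies at z = 134 mm. Its short side faces (20 x 27 mm) can be pushed. Axes as the rack's.
- carton: Loose orange tea carton, 70 mm long (own x), 40 mm wide (own y), 62 mm tall, about 90 g; origin at the centre of its underside. Stands on the table in front of the rack, ends roughly toward the lanes. Pushed home in a lane its origin is at rack x = 27 mm and its near end stands 8 mm proud of the dividers.
- stock_red: A red carton of the same size already in one of the other lanes (a different one each time); to be left alone. Origin at the centre of its underside.
- stock_blue: A blue carton of the same size already in one of the other lanes (a different one each time); to be left alone. Origin at the centre of its underside.
- stock_kraft: A brown kraft carton of the same size already in one of the other lanes (a different one each time); to be left alone. Origin at the centre of its underside.
- honey_jar: Amber jar, 62 mm across, 85 mm tall, to the left in front of the rack. Loose bystander, to be left alone; origin at the centre of its underside.
- spice_jar: Small reddish-brown jar, 44 mm across, 80 mm tall, to the right of the rack's front. Loose bystander, to be left alone; origin at the centre of its underside.
- syrup_bottle: Amber bottle, 60 mm across, 190 mm tall, farther right. Loose bystander, to be left alone; origin at the centre of its underside.
- mug: White mug, 80 mm across, 90 mm tall, at the left near the robot. Loose bystander, to be left alone; origin at the centre of its underside.
Things that resemble listed ones, but are neither listed nor needed, are in the scene too. Several things have the shape of the carton; the one meant has the colours described above.

How it is judged (in metres and radians):
On the way, in this order (a step that is already met when the one before it is completed fails the run):
1. the ticket has been run along the rail and rests over the third lane, the carton still outside the lanes (value of joint ticket between 0.111 and 0.135 m and velocity of joint ticket between -0.01 and 0.01 m/s and x of carton in the frame of rack below -0.02 m), for 0.2 s.
2. the carton has been pushed home into the third lane (y of carton in the frame of rack between 0.017 and 0.037 m and x of carton in the frame of rack above 0.021 m and angle between carton's own z axis and vertical below 0.08 rad and angle between the x axis of carton and the x axis of rack, either way round below 0.2 rad and height (world z) of carton below 0.005 m), for 0.2 s.
At the end, for the whole second after the job is handed in: The ticket's centre is within 12 mm of the third lane's centre line; the carton stands upright on the table in the third lane (within 10 mm of its centre line, in line with it within 0.2 rad), within 6 mm of the back stop, and at rest (all of step 2 and value of joint ticket between 0.111 and 0.135 m and linear speed of carton below 0.01 m/s); the robot touches nothing.
It fails at once if the carton is lifted off the table (height (world z) of carton above 0.012 m).
It fails at once if the carton is squeezed or rammed, or the ticket pinched (contact force between the fingers and carton above 30 N or contact force between the fingers and ticket above 30 N).
It fails at once if the carton is tipped (angle between carton's own z axis and vertical above 0.35 rad).
It fails at once if stock in another lane is disturbed (distance of any of stock_red, stock_blue, stock_kraft from where it was at the start of the episode above 0.012 m).
It fails at once if a jar, the bottle or the mug is pushed away or knocked over (distance of any of honey_jar, spice_jar, syrup_bottle, mug from where it was at the start of the episode above 0.02 m or angle between any of honey_jar, spice_jar, syrup_bottle, mug's own z axis and vertical above 0.3 rad).
It also fails if it takes over 64 s, if anything falls off the work surface, if the arm or the gripper's body presses on something with over 40 N, if the wrist force passes 120 N, or if a joint passes its speed limit or range.

ROBOT

A 7-joint arm with a two-finger parallel gripper is mounted at the origin on the work surface. World frame = base frame: x ahead of the robot, y to its left, z up, the work surface at z = 0. Lengths are in m, angles in degrees, forces in N, time in s.
With the tool pointing down it reaches from about 0.425 to 0.875 m from the base axis. Payload 4.7 kg.
Tool frame: the origin (TCP) lies at the very end of the fingers, on their centre line; the grasp point (between the pads) lies 19 mm behind it; z points along the fingers, x is the direction in which the jaws open and shut, and the axes are right-handed (so a half turn about z gives the same grasp; the last joint's range is limited). The gripper opens to 87 mm and grips with 3 to 60 N. Pads are 19 mm wide; open, the fingers measure 117 mm over their backs; the gripper's body (75 mm by 190 mm) begins 51 mm behind the grasp point.
Start: joints at [74.318, 18.392, -4.016, 83.108, 1.295, 78.541, -3.26], TCP at [0.184, -0.623, 0.223] pointing down, gripper open.
Joint ranges: [-163.93, 163.93], [-17.29, 119.83], [-79.2, 71.16], [3.27, 140.29], [-89.18, 269.18], [5.43, 117.66], [-154.24, 154.24]. Speed limits (degrees/s): [147.25, 147.25, 180, 180, 180, 180, 180].

INTERFACE

Orientations are given as [roll, pitch, yaw] about the fixed x, y, z axes, in that order (R = Rz(yaw) Ry(pitch) Rx(roll)).
In Python, from cell import sensors, vision, env gives the robot as it stands.
- The arm moves only by the shell command python3 -m inch 'ROWS' [OPENING] [FORCE]. ROWS is a JSON object of lists of equal length, an entry for each row: "dp": the shift along the tool's x, y, z in m, a list of three; "turn": the turn about the tool's z in degrees. A call has 1 to 8 rows; each row shifts and turns the commanded pose from where the row before left it, along the tool's axes as they then stand; what a row does not reach is not made up. A row lasts 1/8 s, in which the tool goes at most 62.5 mm and 10.7 degrees, less where a joint would pass 70% of its speed; a pose out of reach is approached as far as the arm can. A call is refused whole if a number of a shift passes 0.0625 or a number of a turn 10.7, either way. A call with a gripper value outside its range is refused whole. OPENING is the closure, from -1 (fully open) to 1 (shut), set as the call begins (- or left out, the last holds). The fingers move at their own pace and stop on an object; FORCE is the grip in N (left out, the last holds). Time passes only in rows, so rows that do not move let the fingers close. It gives the time, the measured TCP pose, the force and the opening at its end, in the units of the state.
- sensors.get_obs(): the state, without advancing time (a new reading comes with each control period).
- vision.read_camera(name): name is "scene" or "top"; returns the picture (384x512x3 uint8, blue, green, red); there is no depth.
- vision.get_calibration(name): a dict with "K" (3x3 intrinsics, pixels), "pose" (4x4, takes a point from camera to world coordinates). Camera axes: x right, y down, z forward; pixel columns grow to the right and rows downward; lengths in m; the calibration is good to about 2 mm. A picture is of the moment at which its call begins. get_calibration takes no time and is no camera call.
- env.sign_off(): hands the job in, once; it reports no verdict.
The state is a dict: "time_s": time; "qpos": joint angles; "joint_velocities": joint speeds; "effort": joint torques, N m; "tool_pos": TCP position; "tool_rot": TCP orientation; "force": force on the tool from outside, world axes, zero at the start; "wrist_torque": the same for the moment, N m; "grip_width": finger opening in m.
Only numpy, scipy, OpenCV 4.12 (cv2) and the standard library are available. Lean on these libraries where they do the work, as an engineer would, in place of code of your own. Each camera call takes 0.05 s, during which the arm holds its last target.

## Working session

There is one attempt and no reset: what is moved stays moved. The work goes in short steps, Python scripts to look and compute and a shell command to move; the robot and the scene stay as the last step left them, time stands still between calls to the robot, and variables do not carry over. Pictures are saved under pics/ and viewed, and the job is handed in when it is done.

```bash
ls; mkdir -p pics; python3 - <<'E'
from cell import sensors, vision, env
import cv2,numpy as np
np.set_printoptions(precision=4,suppress=True)
for n in("scene","top"):
    im=vision.read_camera(n); cv2.imwrite(f"pics/{n}0.png",im)
    c=vision.get_calibration(n); print(n,c["K"],c["pose"])
print(sensors.get_obs())
E
```

```text
pics
scene [[374.0315   0.     255.9327]
 [  0.     374.0315 187.9776]
 [  0.       0.       1.    ]] [[ 0.4908  0.4818 -0.7259  1.3858]
 [ 0.8712 -0.2825  0.4016 -0.5483]
 [-0.0116 -0.8295 -0.5583  0.7829]
 [ 0.      0.      0.      1.    ]]
top [[363.9262   0.     254.0063]
 [  0.     363.9262 192.4673]
 [  0.       0.       1.    ]] [[-0.0284 -0.9988  0.0388  0.4863]
 [-0.9992  0.0295  0.0281 -0.0716]
 [-0.0292 -0.038  -0.9989  1.0829]
 [ 0.      0.      0.      1.    ]]
{'time_s': 0.1, 'qpos': array([74.3193, 18.4353, -4.014 , 83.1664,  1.2925, 78.5389, -3.2609]), 'joint_velocities': array([ 0.0471, -0.0367,  0.0043, -0.1349, -0.0785,  0.0611,  0.083 ]), 'effort': array([  0.0001, -49.257 ,  -0.4055, -31.3397,  -0.0641,   0.0394,
         0.0001]), 'tool_pos': array([ 0.1843, -0.6228,  0.2216]), 'tool_rot': array([179.9967,   0.0955, -73.5126]), 'force': array([ 0.2319, -0.8774, -0.1777]), 'wrist_torque': array([ 0.0252, -0.0579, -0.0221]), 'grip_width': 0.08711332128300721}
```

View pics/scene0.png

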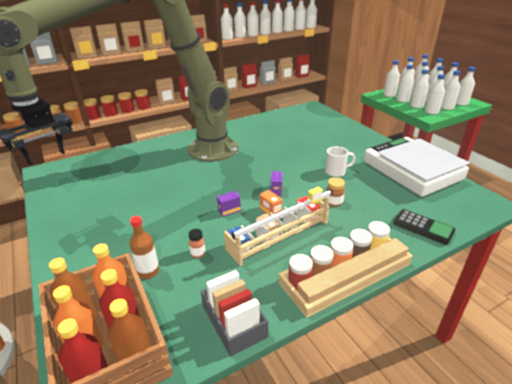

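View pics/top0.png

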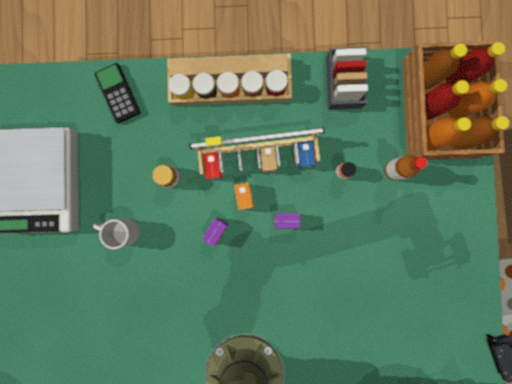

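The top view shows the orange carton at about (244,196), in front of the rack at (200–320, 135–178). The two purple cartons at (215,232) and (287,221) have the same shape but the wrong colour. The ticket is at (213,141), near the rail's left end. I'll enlarge this area and measure.

```bash
cat > h.py <<'E'
import cv2,numpy as np
from cell import sensors, vision
np.set_printoptions(precision=4,suppress=True)
def ray(n,uv):
    c=vision.get_calibration(n);K=np.array(c["K"]);T=np.array(c["pose"])
    d=T[:3,:3]@np.linalg.solve(K,[uv[0],uv[1],1.]);return T[:3,3],d
def onz(n,uv,z):
    o,d=ray(n,uv);return o+d*(z-o[2])/d[2]
def proj(n,P):
    c=vision.get_calibration(n);K=np.array(c["K"]);T=np.linalg.inv(np.array(c["pose"]))
    p=K@(T[:3,:3]@np.asarray(P)+T[:3,3]);return p[:2]/p[2]
E
python3 - <<'E'
from h import *
im=cv2.imread("pics/top0.png")
crop=im[115:245,150:370]
cv2.imwrite("pics/topcrop0.png",cv2.resize(crop,None,fx=3.6,fy=3.6,interpolation=cv2.INTER_CUBIC))
s=cv2.imread("pics/scene0.png")
cv2.imwrite("pics/scenecrop0.png",cv2.resize(s[165:265,205:355],None,fx=5,fy=5,interpolation=cv2.INTER_CUBIC))
E
```

```text
(no output)
```

View pics/topcrop0.png

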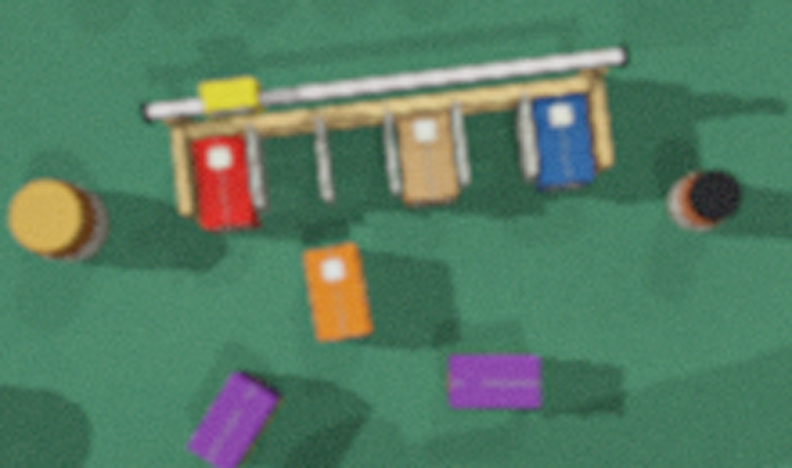

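View pics/scenecrop0.png

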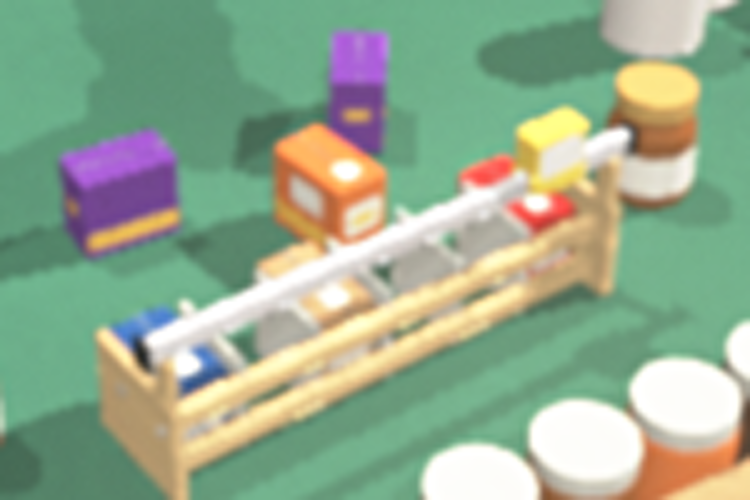

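The orange carton at crop (337,291), full-frame (244,196), is the one meant: the only other loose cartons are purple. Lanes from the left: 1 red, 2 empty, 3 empty (between the dividers at crop x≈322 and 392), 4 kraft, 5 empty, 6 blue. Next, sub-pixel measurements.

```bash
cat > meas.py <<'E'
from h import *
def mask(im,lo,hi):
    h=cv2.cvtColor(im,cv2.COLOR_BGR2HSV);return cv2.inRange(h,lo,hi)
def blob(m,roi):
    x0,y0,x1,y1=roi;mm=np.zeros_like(m);mm[y0:y1,x0:x1]=m[y0:y1,x0:x1]
    cs,_=cv2.findContours(mm,cv2.RETR_EXTERNAL,cv2.CHAIN_APPROX_NONE)
    return max(cs,key=cv2.contourArea) if cs else None
E
python3 - <<'E'
from meas import *
im=cv2.imread("pics/top0.png")
# rail ends from crop clicks
f=lambda x,y:((x+.5)/3.6-.5+150,(y+.5)/3.6-.5+115)
L=onz("top",f(148,110),.122);R=onz("top",f(622,55),.122)
print("caps",L,R,np.linalg.norm((L-R)[:2]), "expect ~.357")
yax=(L-R)[:2];yaw=np.degrees(np.arctan2(yax[1],yax[0]))-90
print("yaw",yaw)
ya=np.radians(yaw);X=np.array([np.cos(ya),np.sin(ya)]);Y=np.array([-X[1],X[0]])
mid=(L+R)[:2]/2; O=mid-.074*X
print("rack O",O)
g=cv2.cvtColor(im,cv2.COLOR_BGR2GRAY)
for nm,pts in dict(divfront=[(260,207),(328,199),(397,192),(464,183),(531,177)],).items():
    for p in pts:
        w=onz("top",f(*p),.066)[:2]-O;print(nm,w@X,w@Y)
for nm,p,z in [("cheekL",(186,213),.072),("cheekR",(607,165),.072)]:
    w=onz("top",f(*p),z)[:2]-O;print(nm,w@X,w@Y)
def rep(nm,lo,hi,roi,z):
    c=blob(mask(im,lo,hi),roi);r=cv2.minAreaRect(c);M=cv2.moments(c)
    w=onz("top",(M['m10']/M['m00'],M['m01']/M['m00']),z)
    b=[onz("top",q,z)[:2] for q in cv2.boxPoints(r)]
    e=[(b[1]-b[0]),(b[2]-b[1])];l=max(e,key=np.linalg.norm)
    a=np.degrees(np.arctan2(l[1],l[0]))%180
    print(nm,r,"world",w[:2],"len",[np.linalg.norm(x) for x in e],"ang",a,"rack",(w[:2]-O)@X,(w[:2]-O)@Y)
rep("orange",(8,150,120),(20,255,255),(225,175,265,215),.062)
rep("ticket",(22,120,120),(35,255,255),(195,130,230,150),.148)
rep("red",(0,150,100),(8,255,255),(195,145,230,185),.062)
rep("kraft",(8,60,150),(20,200,255),(255,148,282,172),.062)
rep("blue",(100,120,60),(125,255,255),(290,135,325,170),.062)
rep("purple1",(130,80,60),(160,255,255),(195,215,235,250),.062)
rep("purple2",(130,80,60),(160,255,255),(265,205,310,235),.062)
E
```

```text
caps [0.6549 0.1208 0.122 ] [ 0.6838 -0.2303  0.122 ] 0.3522243616245225 expect ~.357
yaw 4.718372636702995
rack O [ 0.5956 -0.0608]
divfront -0.0011878107750889506 0.10705074904852112
divfront -0.0009913638625397433 0.05354128386032061
divfront -0.0016603046213260963 -0.0005170248636083632
divfront -0.0005999875724259525 -0.05306429064107281
divfront -0.001865691503001512 -0.10521286908065614
cheekL 5.5086903265021096e-05 0.16423120878301564
cheekR 6.692578419400303e-05 -0.16371224141943938
orange ((243.44969177246094, 195.71478271484375), (24.851301193237305, 14.655895233154297), 79.99201965332031) world [ 0.5174 -0.0129] len [np.float64(0.041277950275908866), np.float64(0.06984814641353375)] ang 8.400293220645494 rack -0.07397096511722491 0.05421546840441906
ticket ((213.5, 141.5), (9.0, 17.0), 90.0) world [0.6596 0.0558] len [np.float64(0.044284387905862053), np.float64(0.023472775258008373)] ang 88.0520912359272 rack 0.07339257233314797 0.11094380632208117
red ((211.46246337890625, 165.18087768554688), (25.471389770507812, 15.130941390991211), 83.2901611328125) world [0.6071 0.0
[... 463 characters left out ...]
24.829008102416992, 15.268413543701172), 87.27368927001953) world [ 0.6243 -0.1922] len [np.float64(0.04277118675850422), np.float64(0.06999952042557761)] ang 0.7192788226490165 rack 0.017822426511234488 -0.13330368487970046
purple1 ((214.48876953125, 231.61798095703125), (14.627970695495605, 25.96994972229004), 32.0053825378418) world [0.4191 0.0712] len [np.float64(0.07276115651384073), np.float64(0.0411744331927341)] ang 146.41023963962147 rack -0.16501817318286544 0.14612958879560095
purple2 ((287.0, 221.0), (14.0, 24.0), 90.0) world [ 0.4448 -0.1328] len [np.float64(0.06692370475822076), np.float64(0.03897216359831924)] ang 88.40814748773009 rack -0.156245988405263 -0.059365172599610355
```

The rack fit agrees: divider spacing is within about 2 mm and red, kraft and blue sit at lanes 1, 4 and 6. Key numbers:
- **Rack:** origin (0.5956, -0.0608), yaw 4.7°.
- **Ticket:** rack y ≈ 0.111, so travel ≈ 0.039.
- **Carton:** rack (-0.074, +0.054), turned about 3.7°.

First I'll turn the tool to yaw -85.3°, so tool x = rack right, y = rack back toward the robot and z = down. I'll close the fingers and move to the left of the ticket.

```bash
python3 -m inch '{"dp":[[0,0,0],[0,0,0],[-0.03,-0.022,0],[-0.039,-0.0295,0],[-0.039,-0.0295,0],[-0.039,-0.0295,0],[-0.039,-0.0295,0],[-0.039,-0.0295,0]],"turn":[5.9,5.9,0,0,0,0,0,0]}' 1 10
```

```text
time_s: 1.1
tool_pos: [0.3355, -0.3835, 0.2222]
tool_rot: [180.0, 0.0, -85.3]
force: [0.3, -0.3, 0.4]
grip_width: 0.0149
```

```bash
python3 -m inch '{"dp":[[-0.04,-0.03,0],[-0.04,-0.03,0],[-0.04,-0.03,0],[-0.04,-0.03,0],[-0.04,-0.03,0],[-0.04,-0.03,0],[-0.04,-0.03,0],[-0.04,-0.03,0]],"turn":[0,0,0,0,0,0,0,0]}' 
python3 -m inch '{"dp":[[-0.04,-0.03,0],[-0.04,-0.03,0],[-0.04,-0.03,0],[-0.03,-0.02,0],[-0.009,-0.008,0],[0,0,0],[0,0,0]],"turn":[0,0,0,0,0,0,0]}' 
cat > st.py <<'E'
from h import *
s=sensors.get_obs();O=np.array([.5956,-.0608]);a=np.radians(4.72);X=np.array([np.cos(a),np.sin(a)]);Y=np.array([-X[1],X[0]])
w=s["tool_pos"][:2]-O;print("rack",w@X,w@Y,s["tool_pos"][2],s["tool_rot"],s["force"],s["qpos"],s["grip_width"])
E
python3 st.py
```

```text
time_s: 2.1
tool_pos: [0.5485, -0.0454, 0.2223]
tool_rot: [180.0, -0.0, -85.3]
force: [0.5, -0.2, -0.2]
grip_width: 0.0008
time_s: 2.98
tool_pos: [0.6525, 0.1191, 0.2224]
tool_rot: [180.0, -0.1, -85.4]
force: [-1.1, -0.7, -0.6]
grip_width: 0.0005
rack 0.07149133919882307 0.1746540993115866 0.22244062716639304 [179.9699  -0.099  -85.45  ] [-1.1    -0.7268 -0.5925] [  15.6009   24.4277  -38.583    79.9223   15.2286   80.913  -108.3201] 0.00048210850370613905
```

```bash
python3 -m inch '{"dp":[[0,-0.002,0.02],[0,0,0.025],[0,0,0.025],[0,0,0.015],[0,0,0.006],[0,0,0]],"turn":[0,0,0,0,0,0]}'; python3 st.py
python3 - <<'E'
from meas import *
a=vision.read_camera("top");b=vision.read_camera("scene")
A=cv2.resize(a[110:220,150:350],(800,440),interpolation=cv2.INTER_CUBIC);cv2.imwrite("pics/t1.png",A)
cv2.imwrite("pics/s1.png",cv2.resize(b[130:250,230:390],(800,600),interpolation=cv2.INTER_CUBIC))
E
```

```text
time_s: 3.72
tool_pos: [0.6547, 0.1215, 0.1315]
tool_rot: [180.0, -0.0, -85.3]
force: [0.2, -1.1, 0.4]
grip_width: 0.0003
rack 0.0738822165969414 0.176778045992099 0.13149940355747197 [179.9989  -0.0042 -85.3234] [ 0.1866 -1.1134  0.3744] [  15.0783   28.0044  -37.5394   86.042    17.5195   71.9141 -109.9975] 0.00027704950693011607
```

View pics/t1.png

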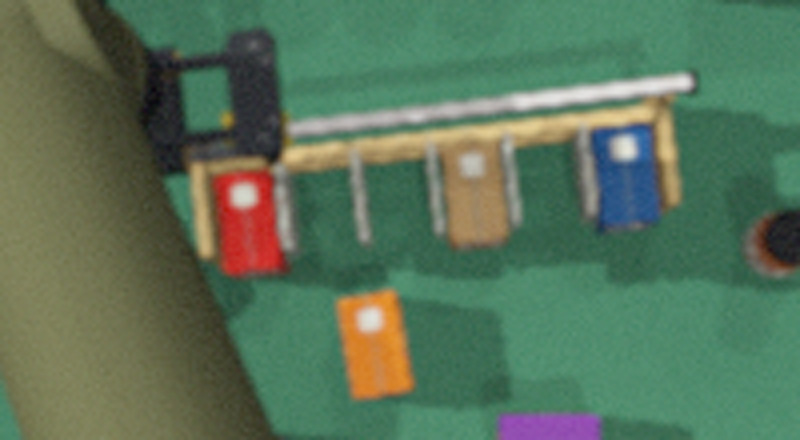

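View pics/s1.png

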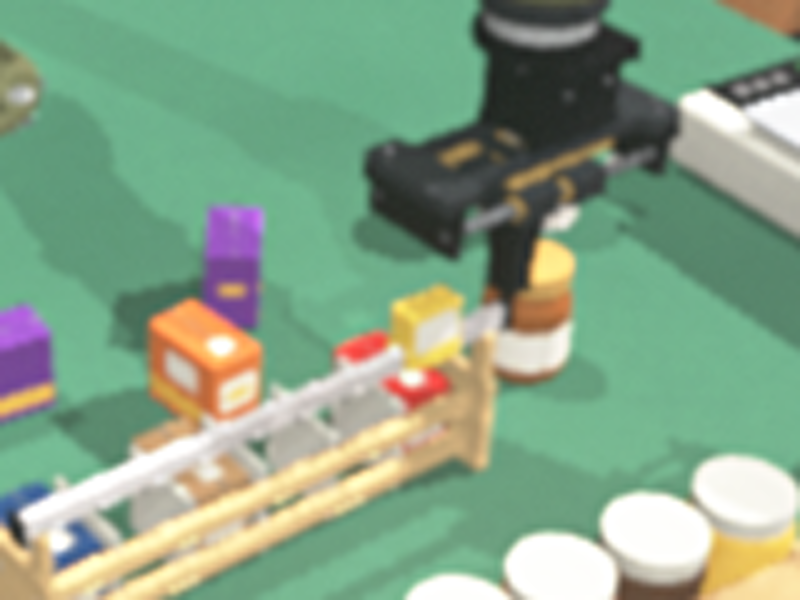

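The closed fingertip is over the rail's left end at scene crop (515,285), clear of the ticket at crop (428,325). Now I push slowly to the right.

```bash
python3 -m inch '{"dp":[[0.008,0,0],[0.008,0,0],[0.006,0,0],[0.006,0,0],[0.006,0,0],[0.006,0,0],[0.006,0,0],[0.006,0,0]],"turn":[0,0,0,0,0,0,0,0]}'; python3 st.py
 python3 -m inch '{"dp":[[0.006,0,0],[0.006,0,0],[0.006,0,0],[0.006,0,0],[0.006,0,0],[0.005,0,0],[0,0,0]],"turn":[0,0,0,0,0,0,0]}'; python3 st.py
python3 - <<'E'
from meas import *
a=vision.read_camera("top");b=vision.read_camera("scene")
cv2.imwrite("pics/t2.png",cv2.resize(a[110:220,150:350],(800,440),interpolation=cv2.INTER_CUBIC))
cv2.imwrite("pics/s2f.png",b)
cv2.imwrite("pics/s2.png",cv2.resize(b[130:250,230:390],(800,600),interpolation=cv2.INTER_CUBIC))
E
```

```text
time_s: 4.82
tool_pos: [0.6589, 0.07, 0.1316]
tool_rot: [-180.0, 0.0, -85.3]
force: [0.7, 1.4, -0.4]
grip_width: 0.0006
rack 0.07387062003162048 0.12511713383038606 0.1315567065460984 [-179.9911    0.0263  -85.2804] [ 0.6857  1.4112 -0.4376] [  19.2552   27.4328  -36.9      86.5787   16.9196   71.6359 -105.1751] 0.0006091531183454042
time_s: 5.7
tool_pos: [0.6617, 0.0337, 0.1315]
tool_rot: [180.0, -0.1, -85.4]
force: [-0.0, -0.1, -0.5]
grip_width: 0.0007
rack 0.07369393995540893 0.08877996181665149 0.1315124519402888 [179.977   -0.0613 -85.3724] [-0.0436 -0.1089 -0.5106] [  21.94     27.3121  -36.3229   86.5706   16.7037   71.622  -101.9995] 0.0006992371548173239
```

View pics/t2.png

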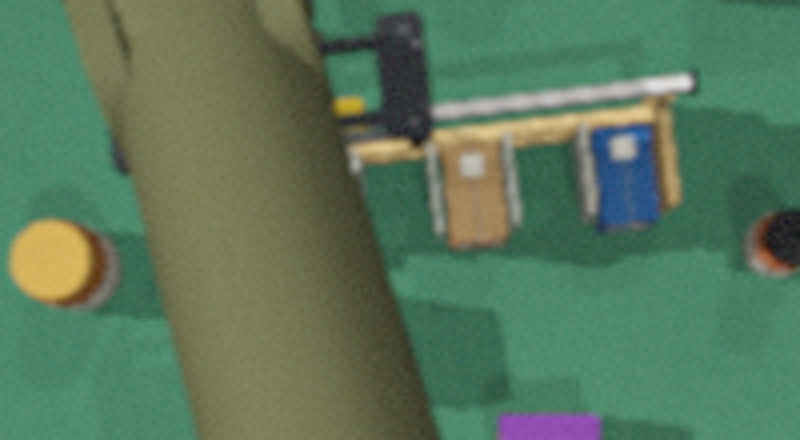

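View pics/s2.png

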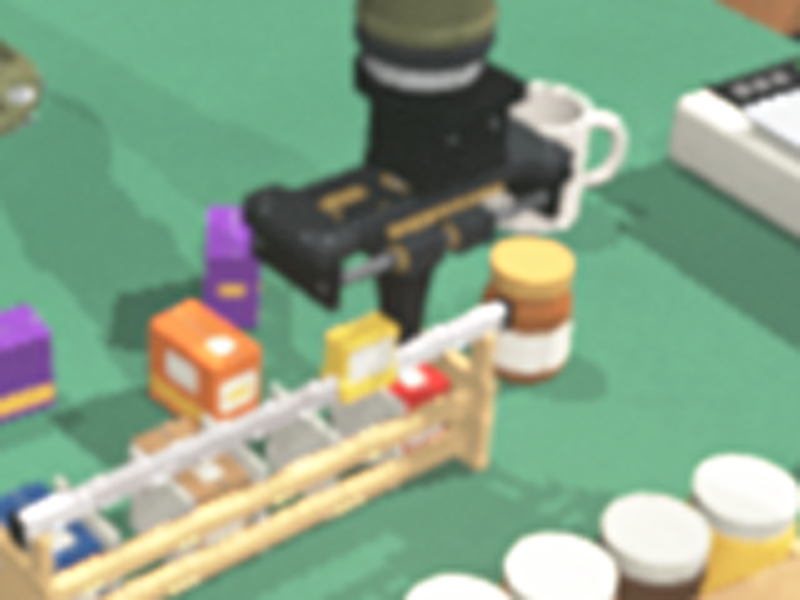

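```bash
cat > tk.py <<'E'
from meas import *
O=np.array([.5956,-.0608]);a=np.radians(4.72);X=np.array([np.cos(a),np.sin(a)]);Y=np.array([-X[1],X[0]])
def tick(im):
    # back face corners: use white label + yellow extents; ray/plane rack x=.084 (back face) for left/right bottom edges
    m=mask(im,(22,110,120),(35,255,255))|0
    c=blob(m,(250,170,335,215))
    h=cv2.convexHull(c);M=cv2.moments(h);uv=(M['m10']/M['m00'],M['m01']/M['m00'])
    o,d=ray("scene",uv);t=(.074-(o[:2]-O)@X)/(d[:2]@X);p=o+d*t
    return uv,(p[:2]-O)@Y,p[2],cv2.boundingRect(h)
E
python3 - <<'E'
from tk import *
print(tick(cv2.imread("pics/scene0.png")));print(tick(cv2.imread("pics/s2f.png")))
E
```

```text
((315.2257142857143, 194.84857142857143), np.float64(0.1136109348881259), np.float64(0.12962775446380104), (308, 187, 15, 17))
((301.96214219759923, 200.69621421975992), np.float64(0.061423371837672075), np.float64(0.12941298410520985), (295, 193, 15, 17))
```

The scene view puts the ticket's centre at y≈0.059, still short of lane 3 (0.027). It is over the divider between lanes 2 and 3 now. About 32 mm is left, so I'll push 29 and check.

```bash

 python3 -m inch '{"dp":[[0.004,0,0],[0.005,0,0],[0.005,0,0],[0.005,0,0],[0.005,0,0],[0.003,0,0],[0.002,0,0],[0,0,0]],"turn":[0,0,0,0,0,0,0,0]}'; python3 st.py
python3 - <<'E'
from tk import *
b=vision.read_camera("scene")
print(tick(b))
cv2.imwrite("pics/s3.png",cv2.resize(b[130:250,230:390],(800,600),interpolation=cv2.INTER_CUBIC))
E
```

```text
time_s: 6.8
tool_pos: [0.6643, 0.0056, 0.1315]
tool_rot: [-180.0, -0.0, -85.3]
force: [-0.0, -0.3, -0.2]
grip_width: 0.0
rack 0.07391687729478748 0.060475909784706766 0.13149054966160237 [-179.9837   -0.0351  -85.3241] [-0.0146 -0.2871 -0.1989] [ 24.0183  27.3823 -35.8742  86.353   16.5396  71.6021 -99.3636] 2.070738642819664e-06
((294.6581849024597, 203.9440203562341), np.float64(0.03361766427585685), np.float64(0.129195169386365), (287, 195, 16, 19))
```

View pics/s3.png

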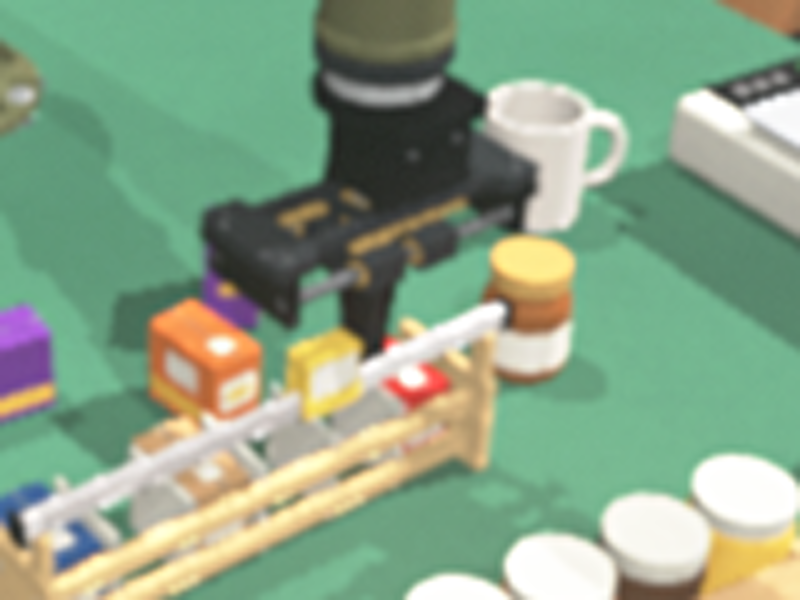

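The ticket is at about y=0.031. I'll push 4 mm more, back off to the left, raise, and check from both cameras.

```bash

 python3 -m inch '{"dp":[[0.002,0,0],[0.002,0,0],[0,0,0],[-0.01,0,0],[-0.015,0,-0.01],[-0.02,0.01,-0.04],[-0.02,0.02,-0.04],[-0.01,0.03,0]],"turn":[0,0,0,0,0,0,0,0]}'; python3 st.py
python3 - <<'E'
from tk import *
b=vision.read_camera("scene");a=vision.read_camera("top")
print(tick(b))
cv2.imwrite("pics/t4f.png",a)
cv2.imwrite("pics/t4.png",cv2.resize(a[110:260,150:350],(800,600),interpolation=cv2.INTER_CUBIC))
cv2.imwrite("pics/s4.png",cv2.resize(b[130:250,230:390],(800,600),interpolation=cv2.INTER_CUBIC))
E
```

```text
time_s: 7.85
tool_pos: [0.5999, 0.0762, 0.2263]
tool_rot: [-179.5, 0.1, -85.1]
force: [-0.6, 0.1, -0.5]
grip_width: 0.0006
rack 0.015535919795546577 0.13618188839280307 0.22634509807963904 [-179.5489    0.0733  -85.0863] [-0.5858  0.1459 -0.4699] [  23.252    16.3379  -39.8957   88.9246   10.6346   78.1373 -102.6993] 0.0006249471682115172
((293.650406504065, 204.30713640469736), np.float64(0.029812634431175267), np.float64(0.12948287904923794), (287, 196, 14, 18))
```

View pics/t4.png

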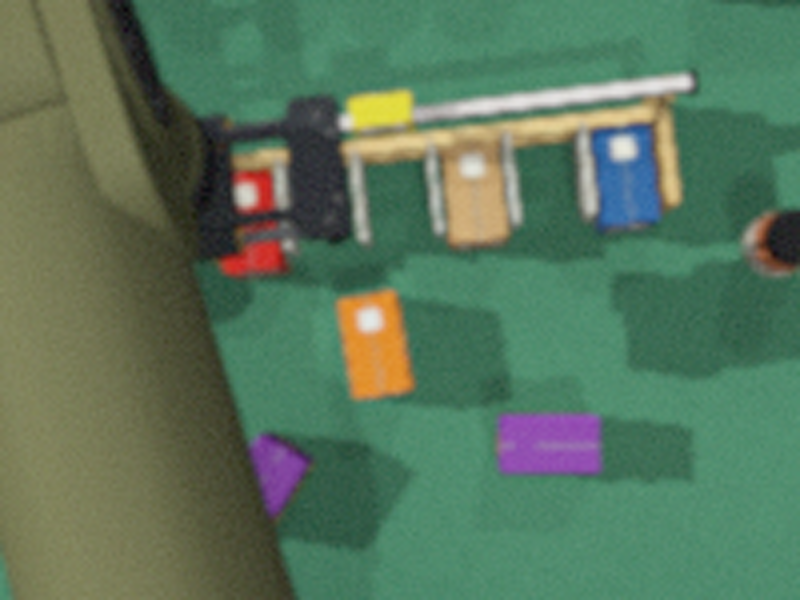

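View pics/s4.png

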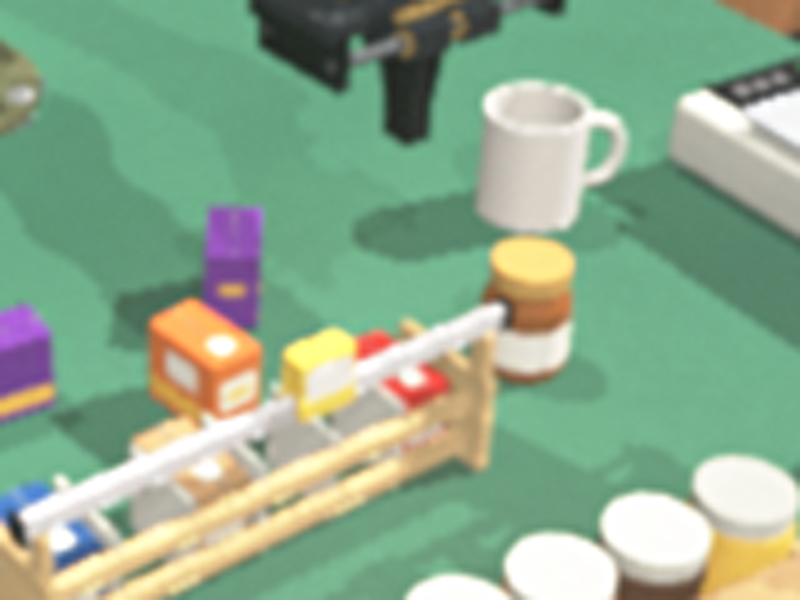

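```bash
python3 - <<'E'
from tk import *
im=cv2.imread("pics/t4f.png")
def cen(lo,hi,roi,z):
    c=blob(mask(im,lo,hi),roi);M=cv2.moments(c);w=onz("top",(M['m10']/M['m00'],M['m01']/M['m00']),z)[:2]-O;print(w@X,w@Y,cv2.boundingRect(c))
cen((22,120,120),(35,255,255),(230,125,260,148),.148)
cen((8,150,120),(20,255,255),(225,175,265,215),.062)
w=onz("top",(162,175),.085)[:2]-O;print("honey",w@X,w@Y)
E
```

```text
0.0739798805026437 0.029005334185565907 (237, 133, 16, 10)
-0.07392679351350472 0.05422469087063755 (235, 183, 18, 26)
honey 0.007716965478873333 0.2711275892455648
```

Both cameras put the ticket at y = 0.027–0.029 m (target 0.027), so step 1 is met. Next I descend to the left of the carton and nudge it right into line with lane 3.

```bash

 python3 -m inch '{"dp":[[0.007,0.03,0],[0.007,0.03,0],[0.006,0.025,0.02],[0,0,0.05],[0,0,0.05],[0,0,0.04],[0,0,0.03],[0,0,0]],"turn":[0,0,0,0,0,0,0,0]}'; python3 st.py
```

```text
time_s: 8.95
tool_pos: [0.5136, 0.0455, 0.0297]
tool_rot: [179.7, 0.1, -85.2]
force: [0.1, 0.4, -0.0]
grip_width: 0.0004
rack -0.07294905620086137 0.11269334690308157 0.029654305334516264 [179.7264   0.0537 -85.2484] [ 0.0603  0.4276 -0.0479] [  26.4809   17.0242  -38.4145  112.5055   12.7385   54.9486 -103.3853] 0.00038001689089639236
```

```bash

 python3 -m inch '{"dp":[[0.01,0,0.008],[0.01,0,0],[0.006,-0.002,0],[0.005,0,0],[0.005,0,0],[0.005,0,0],[0.005,0,0],[0.003,0,0]],"turn":[0,0,0,0,0,0,0,0]}'; python3 st.py
cat > ct.py <<'E'
import sys
from tk import *
a=vision.read_camera("top");b=vision.read_camera("scene")
n=sys.argv[1]
m=mask(a,(8,150,120),(20,255,255));c=blob(m,(215,150,285,225))
if c is not None:
    r=cv2.minAreaRect(c);bx=np.array([onz("top",q,.062)[:2] for q in cv2.boxPoints(r)])-O
    w=bx.mean(0);e=max([bx[1]-bx[0],bx[2]-bx[1]],key=np.linalg.norm)
    an=(np.degrees(np.arctan2(e@Y,e@X))+90)%180-90
    print("carton rack",w@X,w@Y,"ang",an,r)
cv2.imwrite(f"pics/t{n}.png",cv2.resize(a[110:260,150:350],(800,600),interpolation=cv2.INTER_CUBIC))
cv2.imwrite(f"pics/s{n}.png",cv2.resize(b[130:250,230:390],(800,600),interpolation=cv2.INTER_CUBIC))
cv2.imwrite(f"pics/sf{n}.png",b)
E
python3 ct.py 5
```

```text
time_s: 9.95
tool_pos: [0.5216, -0.0036, 0.0237]
tool_rot: [-180.0, 0.0, -85.3]
force: [-0.1, 3.0, 3.4]
grip_width: 0.0003
rack -0.0690785329898936 0.06312329541981396 0.023689727776693172 [-179.9884    0.0146  -85.3039] [-0.0885  3.0326  3.4192] [ 30.3059  17.7395 -36.7696 112.2206  12.9936  54.1031 -98.1417] 0.00031113455362096994
carton rack -0.06567055163010867 0.018159646397445117 ang 1.7518671076618375 ((255.84999084472656, 191.44998168945312), (13.57645034790039, 4.38406229019165), 81.8698959350586)
```

View pics/t5.png

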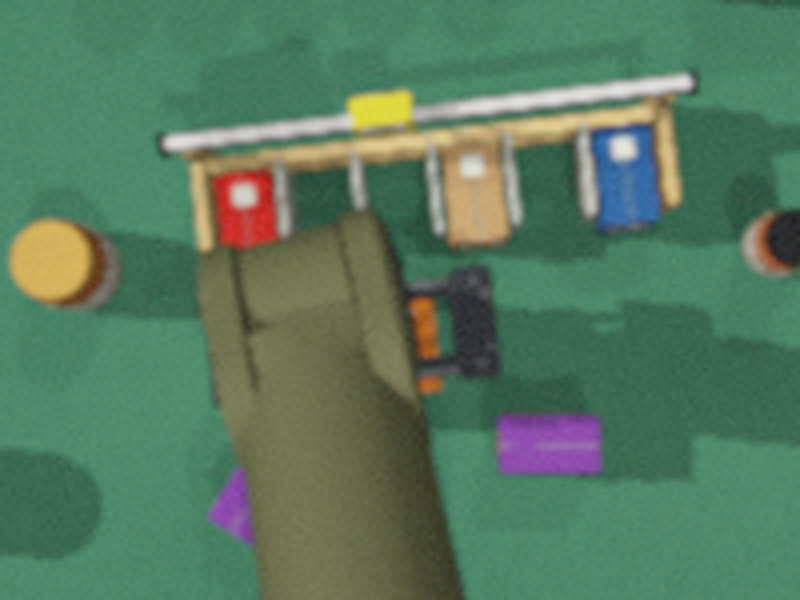

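View pics/s5.png

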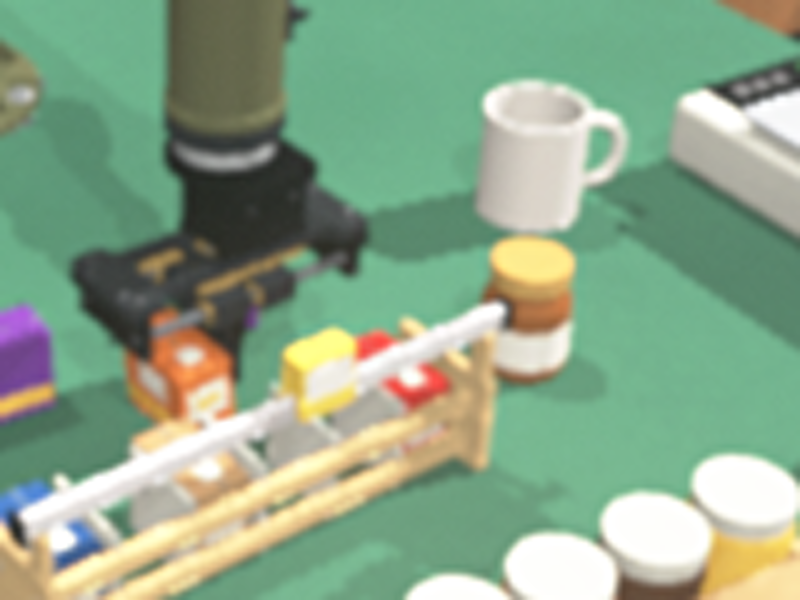

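```bash

 python3 -m inch '{"dp":[[0.003,0,0],[0.002,0,0],[0,0,0],[-0.01,0,0],[-0.02,0,-0.02],[0,0.02,-0.05],[0,0.04,-0.05],[-0.02,0.04,-0.03]],"turn":[0,0,0,0,0,0,0,0]}'; python3 st.py; python3 ct.py 6
```

```text
time_s: 11.05
tool_pos: [0.419, 0.0339, 0.1753]
tool_rot: [-179.8, -0.1, -85.3]
force: [0.6, -0.4, 0.8]
grip_width: 0.0007
rack -0.16824344308171837 0.10891162732719543 0.1753311744357458 [-179.8232   -0.0654  -85.317 ] [ 0.5787 -0.3634  0.8354] [ 36.1665  -8.8364 -40.3053 116.0653  -5.9801  70.6152 -87.1449] 0.00067081882963848
carton rack -0.07534617195292623 0.03321402401022308 ang 0.3349120298886987 ((250.90956115722656, 195.48121643066406), (24.770343780517578, 14.546734809875488), 83.2901611328125)
```

View pics/t6.png

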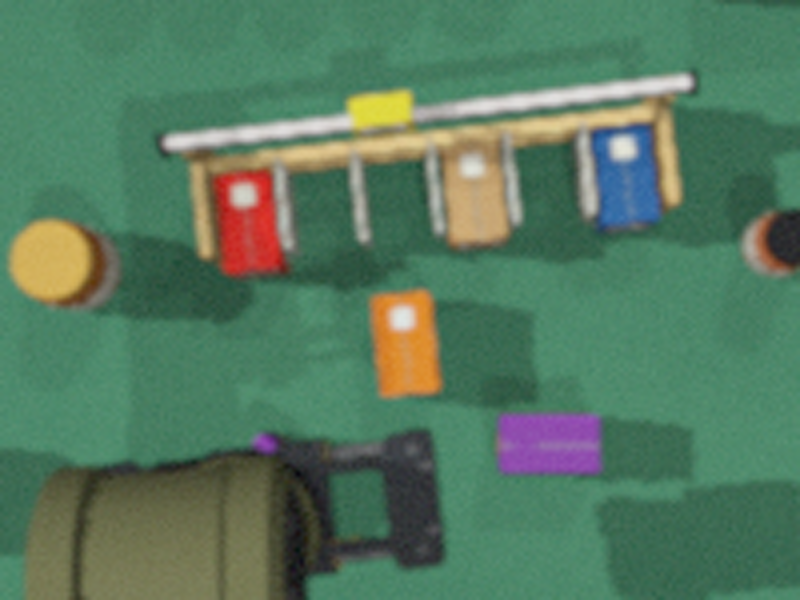

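The carton is straight (0.3°) at y≈0.033, about 5–6 mm left of the lane centre. It needs one more small nudge.

```bash

 python3 -m inch '{"dp":[[0,-0.04,0],[0,-0.04,0],[0.006,-0.02,0.02],[0.006,0,0.05],[0,0,0.05],[0,0,0.03],[0,0,0],[0,0,0]],"turn":[0,0,0,0,0,0,0,0]}'; python3 st.py
```

```text
time_s: 12.15
tool_pos: [0.5209, 0.0301, 0.0236]
tool_rot: [-179.9, 0.0, -85.3]
force: [0.1, 0.5, 1.1]
grip_width: 0.0006
rack -0.06700134497159432 0.09673974512357594 0.023552010003495123 [-179.8938    0.0083  -85.2624] [0.0985 0.5117 1.1398] [  30.466    18.7292  -41.2657  112.1691   15.1008   54.3828 -103.4304] 0.0005599794272200837
```

```bash

 python3 -m inch '{"dp":[[0.01,0.004,0],[0.01,0.002,0],[0.006,0,0],[0.004,0,0],[0.004,0,0],[0.004,0,0],[0.004,0,0],[0,0,0]],"turn":[0,0,0,0,0,0,0,0]}'; python3 st.py
 python3 -m inch '{"dp":[[0.001,0,0],[0,0,0]],"turn":[0,0]}'; python3 st.py
```

```text
time_s: 13.15
tool_pos: [0.5173, -0.0131, 0.0224]
tool_rot: [-180.0, 0.0, -85.3]
force: [0.6, 2.0, 1.8]
grip_width: 0.0006
rack -0.07409674706248753 0.05397414160410275 0.022374747499919762 [-179.9867    0.0017  -85.3164] [0.6028 1.9535 1.7865] [ 34.483   18.1428 -40.2772 112.7328  14.3894  54.0894 -98.2309] 0.0006269068369274571
time_s: 13.4
tool_pos: [0.5173, -0.0137, 0.0224]
tool_rot: [-180.0, 0.0, -85.3]
force: [-0.2, 2.3, 1.8]
grip_width: 0.0007
rack -0.07413231383427527 0.053331286245630584 0.02240248820589853 [-179.9864    0.008   -85.292 ] [-0.2146  2.3241  1.8008] [ 34.5465  18.1416 -40.2639 112.7272  14.3761  54.0915 -98.1215] 0.0006869008419414174
```

```bash

 python3 -m inch '{"dp":[[-0.01,0,0],[-0.015,0,-0.02],[0,0,-0.05],[0,0.03,-0.04],[0,0.04,0],[0,0.02,0],[0,0,0]],"turn":[0,0,0,0,0,0,0]}'; python3 st.py; python3 ct.py 7
```

```text
time_s: 14.28
tool_pos: [0.4249, 0.0038, 0.1333]
tool_rot: [-179.9, -0.2, -85.3]
force: [0.4, 0.3, -0.3]
grip_width: 0.0005
rack -0.1648521824814085 0.07840672680337449 0.13333583238449867 [-179.9356   -0.1796  -85.2848] [ 0.4231  0.2904 -0.2985] [ 41.5529  -5.2343 -43.2184 118.5196  -3.7502  65.2722 -85.2647] 0.0005390692341941804
carton rack -0.07543187746132045 0.028765039586181224 ang -1.6203379580720139 ((252.48622131347656, 195.33450317382812), (24.498416900634766, 14.532959938049316), 85.2363510131836)
```

View pics/t7.png

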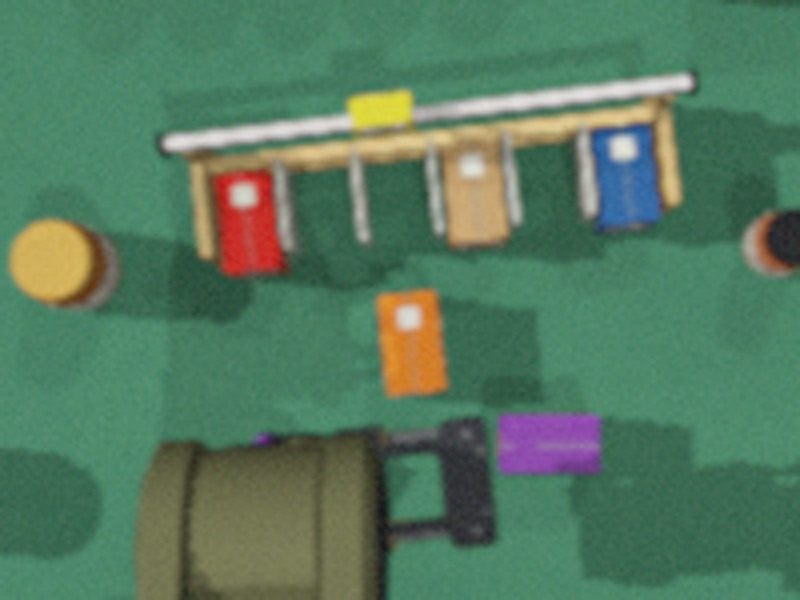

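The carton is at (-0.075, 0.029) and about in line (-1.6°). Now I go behind it with the fingers slightly parted for two-point contact.

```bash

 python3 -m inch '{"dp":[[0.025,-0.01,0],[0.025,-0.01,0],[0,0,0.03],[0,0,0.04],[0,0,0.03],[0,0,0.008],[0,0,0],[0,0,0]],"turn":[0,0,0,0,0,0,0,0]}' 0.75; python3 st.py; python3 ct.py 8
```

```text
time_s: 15.38
tool_pos: [0.4509, -0.045, 0.0255]
tool_rot: [-179.9, -0.0, -85.3]
force: [-0.7, -0.1, -0.3]
grip_width: 0.011
rack -0.1428956459003487 0.027633134329910918 0.02546784051749476 [-179.8782   -0.0375  -85.3209] [-0.7216 -0.058  -0.2976] [ 41.4539   9.377  -41.0158 121.1368   7.8424  51.8968 -89.3462] 0.01095414480799161
carton rack -0.0714370737500925 0.028589777930854557 ang -0.6742617957946777 ((252.39108276367188, 193.910888671875), (21.59230613708496, 14.527543067932129), 84.2894058227539)
```

View pics/t8.png

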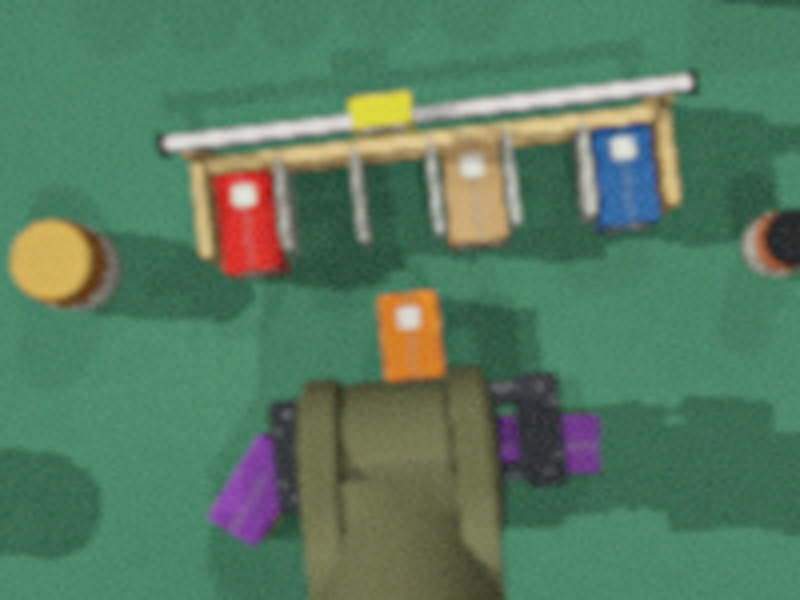

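View pics/s8.png

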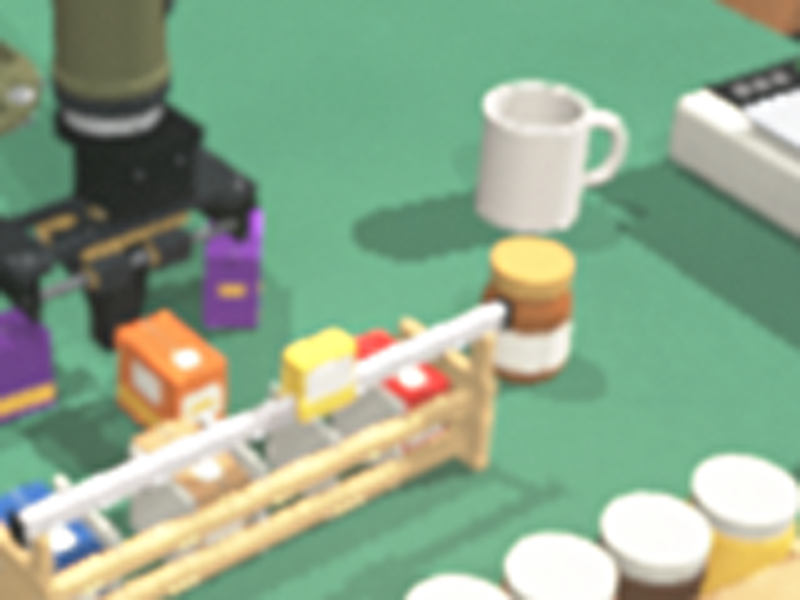

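The fingers are behind the carton at y=0.0276, and it is lined up with the gap between the dividers at t8 x≈360 and 435. I push it forward slowly.

```bash

 python3 -m inch '{"dp":[[0,-0.008,0],[0,-0.008,0],[0,-0.006,0],[0,-0.006,0],[0,-0.008,0],[0,-0.008,0],[0,-0.008,0],[0,-0.008,0]],"turn":[0,0,0,0,0,0,0,0]}'; python3 st.py;  python3 ct.py 9
```

```text
time_s: 16.48
tool_pos: [0.5099, -0.0397, 0.0242]
tool_rot: [-180.0, 0.0, -85.3]
force: [-1.1, 1.1, -0.2]
grip_width: 0.011
rack -0.08369450328641213 0.028072511654404105 0.02424873682413554 [-180.        0.0015  -85.3066] [-1.1218  1.0927 -0.244 ] [ 37.1968  17.0753 -39.7002 113.4819  13.4074  53.9774 -94.5263] 0.01096014932831863
carton rack -0.006413782534641095 0.029731905739019418 ang -89.37318054403816 ((249.43849182128906, 171.00772094726562), (3.348937749862671, 13.271717071533203), 82.87498474121094)
```

View pics/t9.png

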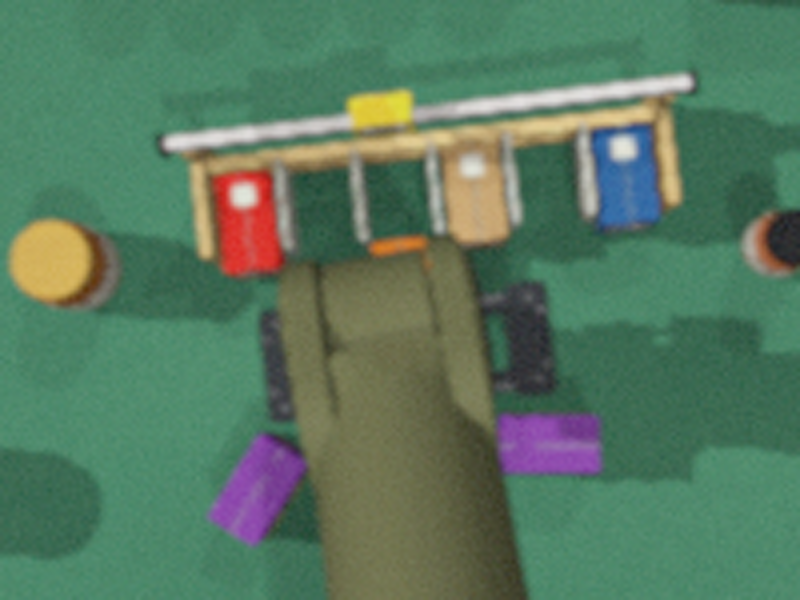

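The leading edge, at t9 x 370–427, is centred between the dividers and square to them. I continue.

```bash

 python3 -m inch '{"dp":[[0.0005,-0.007,0],[0.0005,-0.007,0],[0,-0.007,0],[0,-0.007,0],[0,-0.007,0],[0,-0.006,0],[0,-0.005,0],[0,-0.005,0]],"turn":[0,0,0,0,0,0,0,0]}'; python3 st.py;  python3 ct.py 10
```

```text
time_s: 17.58
tool_pos: [0.5605, -0.0366, 0.0243]
tool_rot: [180.0, -0.0, -85.3]
force: [-0.9, -0.4, -0.6]
grip_width: 0.0111
rack -0.03302869173316327 0.027009730624004927 0.02429387811993364 [179.9905  -0.0056 -85.3113] [-0.9127 -0.4277 -0.6284] [ 33.6508  22.8441 -38.2404 106.6082  16.804   56.2577 -97.1744] 0.011103635941305605
carton rack 0.023720243871051153 0.11866423868041022 ang 0.0 ((217.0, 164.0), (0.0, 0.0), 0.0)
```

View pics/t10.png

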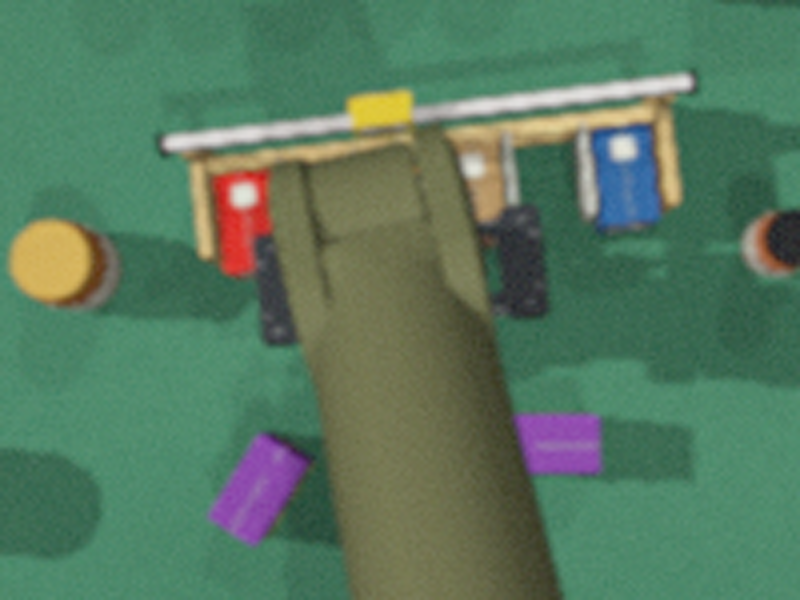

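View pics/s10.png

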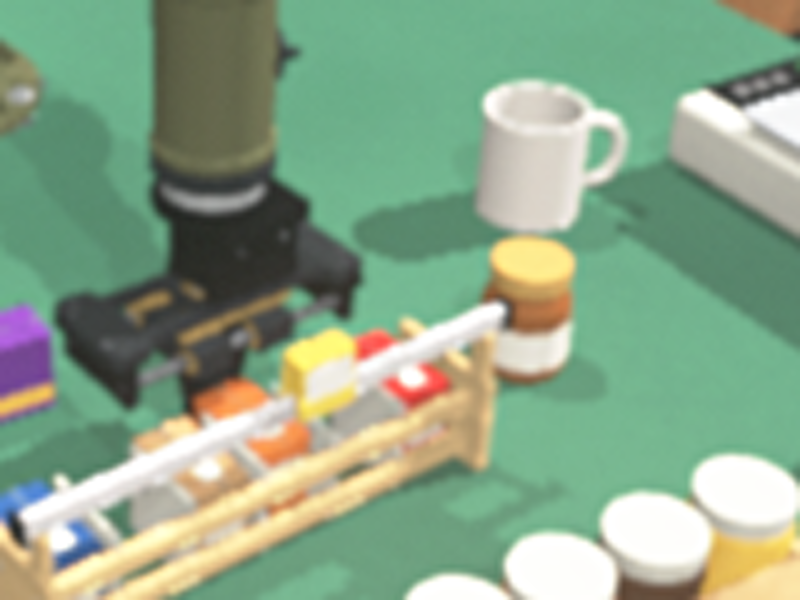

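The carton is inside lane 3 with about 15 mm to go. I'll finish in small steps and watch the force.

```bash

 python3 -m inch '{"dp":[[0,-0.003,0],[0,-0.003,0],[0,-0.003,0],[0,-0.002,0],[0,-0.001,0],[0,0,0]],"turn":[0,0,0,0,0,0]}'; python3 st.py
 python3 -m inch '{"dp":[[0,-0.001,0],[0,-0.001,0],[0,0,0]],"turn":[0,0,0]}'; python3 st.py
```

```text
time_s: 18.42
tool_pos: [0.5723, -0.0356, 0.0244]
tool_rot: [-180.0, -0.0, -85.3]
force: [-1.2, 0.1, 0.8]
grip_width: 0.011
rack -0.021164556742423173 0.02700889507218628 0.024358216890193855 [-179.9903   -0.0049  -85.3094] [-1.181   0.1142  0.8402] [ 32.8296  24.1146 -37.9048 104.9704  17.4579  56.8155 -97.644 ] 0.011031816915232492
time_s: 18.8
tool_pos: [0.5742, -0.0355, 0.0243]
tool_rot: [180.0, -0.0, -85.3]
force: [-0.9, 0.0, 1.8]
grip_width: 0.011
rack -0.019277895044755786 0.026997878983746032 0.024335285516838036 [179.9942  -0.0076 -85.3067] [-0.9465  0.0131  1.7893] [ 32.6897  24.3305 -37.8471 104.6926  17.5668  56.9272 -97.7181] 0.01103121309592422
```

```bash

 python3 -m inch '{"dp":[[0,-0.001,0],[0,-0.001,0],[0,0,0]],"turn":[0,0,0]}'; python3 st.py
 python3 -m inch '{"dp":[[0,-0.001,0],[0,-0.001,0],[0,0,0]],"turn":[0,0,0]}'; python3 st.py
```

```text
time_s: 19.18
tool_pos: [0.574, -0.0355, 0.0241]
tool_rot: [179.7, -0.0, -85.3]
force: [-8.4, -0.9, 7.1]
grip_width: 0.0107
rack -0.019402483686686626 0.02695924200740658 0.024136491832081615 [179.7266  -0.0289 -85.3172] [-8.4271 -0.8609  7.1061] [ 32.5595  24.515  -37.7904 104.4776  17.6424  57.2532 -97.7939] 0.01072208127619572
time_s: 19.55
tool_pos: [0.574, -0.0356, 0.0241]
tool_rot: [179.5, -0.1, -85.3]
force: [-14.6, -0.8, 12.3]
grip_width: 0.0109
rack -0.019496963085217475 0.026929963939070767 0.024076547738582556 [179.467   -0.057  -85.3212] [-14.5821  -0.777   12.2631] [ 32.4307  24.6862 -37.7392 104.2614  17.7166  57.584  -97.8658] 0.010885559545484773
```

The carton has met the back stop: TCP stalled at x=-0.0195 with force up to 14.6 N. I retreat straight back, then up and away, and verify.

```bash

 python3 -m inch '{"dp":[[0,0.003,0],[0,0.005,0],[0,0.01,0],[0,0.02,0],[0,0.02,-0.03],[0,0.03,-0.05],[0,0.02,-0.05],[0,0,-0.03]],"turn":[0,0,0,0,0,0,0,0]}'; python3 st.py; python3 - <<'E'
from tk import *
a=vision.read_camera("top");b=vision.read_camera("scene")
cv2.imwrite("pics/t11.png",cv2.resize(a[110:260,150:350],(800,600),interpolation=cv2.INTER_CUBIC))
cv2.imwrite("pics/s11.png",cv2.resize(b[130:250,230:390],(800,600),interpolation=cv2.INTER_CUBIC))
def cen(im,lo,hi,roi,z,nm):
    c=blob(mask(im,lo,hi),roi);M=cv2.moments(c);r=cv2.minAreaRect(c);bx=np.array([onz("top",q,z)[:2] for q in cv2.boxPoints(r)])-O
    w=bx.mean(0);print(nm,"box rack",w@X,w@Y,[float((q@X).round(4)) for q in bx],[float((q@Y).round(4)) for q in bx])
cen(a,(22,120,120),(35,255,255),(230,125,260,148),.148,"ticket")
cen(a,(8,185,150),(18,255,255),(236,140,258,180),.062,"carton")
cen(a,(0,150,100),(8,255,255),(195,145,230,185),.062,"red")
cen(a,(8,60,150),(20,165,255),(258,148,282,172),.062,"kraft")
cen(a,(100,120,60),(125,255,255),(290,135,325,170),.062,"blue")
print(tick(b))
E
```

```text
time_s: 20.55
tool_pos: [0.4701, -0.0444, 0.1868]
tool_rot: [-179.8, -0.2, -85.4]
force: [1.2, -0.7, -1.1]
grip_width: 0.0109
rack -0.12372542267235673 0.02670965274806604 0.1867502677295049 [-179.8404   -0.1937  -85.3549] [ 1.1994 -0.6605 -1.1031] [ 45.2448  -0.9611 -42.3019 109.1073  -0.5021  71.4204 -82.2496] 0.010917761029693418
ticket box rack 0.07264775444165834 0.02893310065744477 [0.0867, 0.0819, 0.0586, 0.0634] [0.0482, 0.007, 0.0096, 0.0508]
carton box rack 0.025425528084861954 0.01673123313702825 [0.0585, 0.058, -0.0076, -0.0071] [0.0238, 0.0079, 0.0097, 0.0256]
red box rack 0.02257172728376412 0.13462977468634782 [0.0584, 0.0582, -0.0132, -0.0131] [0.1564, 0.1132, 0.1129, 0.156]
kraft box rack 0.022631064358157624 -0.02751118011344962 [0.0546, 0.0497, -0.0093, -0.0045] [-0.0099, -0.0518, -0.0451, -0.0032]
blue box rack 0.022924655828453502 -0.13272526227524642 [0.0564, 0.0571, -0.0105, -0.0113] [-0.1115, -0.1529, -0.1539, -0.1126]
((293.6539855072464, 204.3269927536232), np.float64(0.029830641609567183), np.float64(0.12940291987156216), (287, 196, 14, 18))
```

View pics/t11.png

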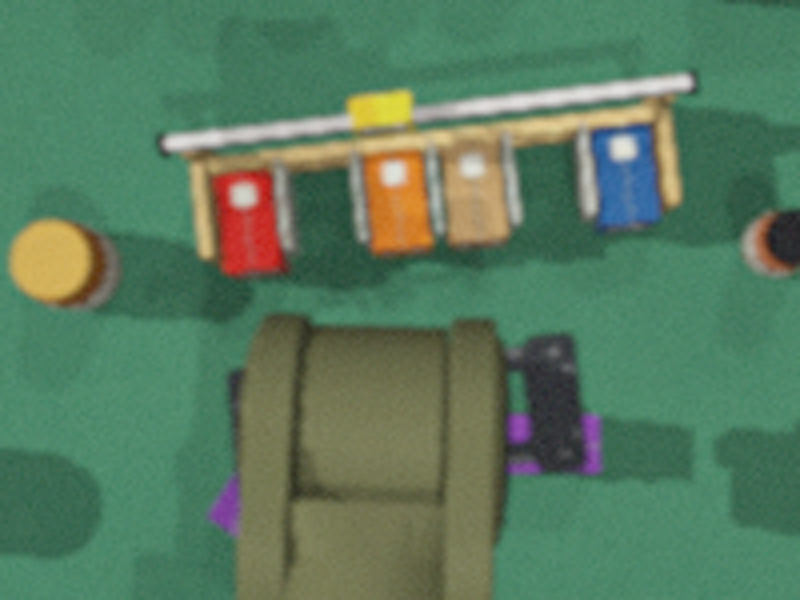

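View pics/s11.png

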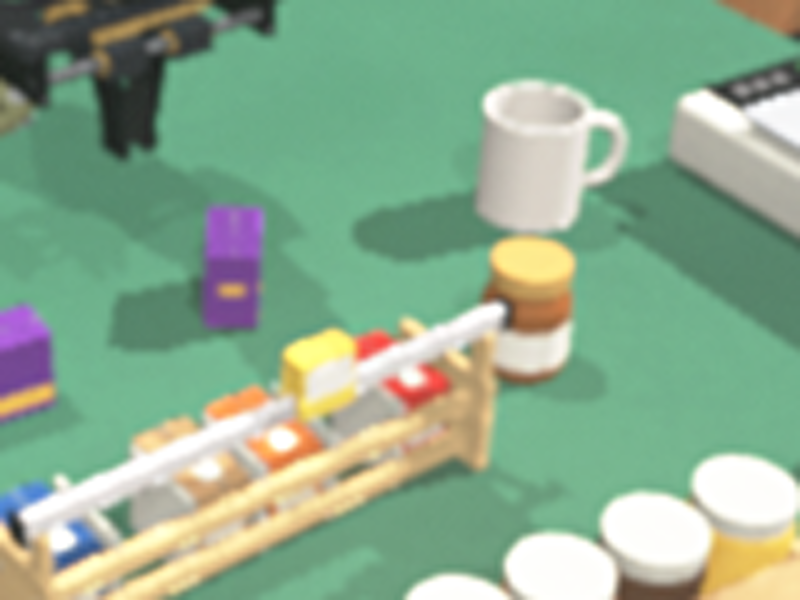

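The near end of the orange carton lines up with the red and kraft ones, so it looks home. My carton mask covered only part of its top, though, so I'll re-measure with the earlier mask before handing in.

```bash
python3 - <<'E'
from tk import *
a=vision.read_camera("top")
m=mask(a,(8,175,120),(20,255,255));m[:, :238]=0;m[:,261:]=0;m[:144]=0;m[176:]=0
ys,xs=np.nonzero(m);print(len(xs))
m=cv2.morphologyEx(m,cv2.MORPH_CLOSE,np.ones((5,5)))
c=blob(m,(238,144,261,176));r=cv2.minAreaRect(c)
bx=np.array([onz("top",q,.062)[:2] for q in cv2.boxPoints(r)])-O
print(bx.mean(0)@X,bx.mean(0)@Y,r,(bx@X).round(4),(bx@Y).round(4))
f=lambda x,y:((x+.5)/4-.5+150,(y+.5)/4-.5+110)
for p in [(365,153),(421,149),(436,248),(373,254)]:
    w=onz("top",f(*p),.062)[:2]-O;print(p,w@X,w@Y)
E
```

```text
251
0.025150377895585507 0.02738598665613636 ((249.03561401367188, 159.83836364746094), (24.182186126708984, 14.1324462890625), 83.9909896850586) [ 0.0596  0.0592 -0.0093 -0.0089] [0.0471 0.0072 0.0077 0.0475]
(365, 153) 0.06146458254560883 0.046560779155589184
(421, 149) 0.05972553518904523 0.006952683817833805
(436, 248) -0.01107848880082724 0.004215613979487584
(373, 254) -0.010261860267746102 0.04876409308026784
```

```bash
python3 st.py; python3 -c "
from cell import env
print(env.sign_off())"
```

```text
rack -0.12234593463585687 0.026632314450302366 0.1858885160211484 [-179.778    -0.1544  -85.3321] [ 0.2558  0.4699 -0.9554] [ 45.1532  -0.7504 -42.2784 109.0526  -0.4022  71.2627 -82.3272] 0.010704063759995929
the job is handed in; nothing more can be done
None
```

The ticket is centred over the third lane and the orange carton stands in that lane against the back stop. I handed the job in at about 20.6 s; sign-off gives no verdict.

- **Ticket:** I ran it along the rail with closed fingertips. The last check put its centre at rack y = 0.029 m from the top camera. The scene camera gave 0.030 m, or about 0.027 m after correcting for its initial 2.6 mm offset from the top view. The target is 0.027 m.
- **Carton:** I nudged it sideways twice into line, then pushed it home with the fingers parted about 11 mm. The last check put it at rack (0.025, 0.027), under 1° off line. The push stalled at the back stop with about 15 N on the wrist.
- **Other things:** The red, kraft and blue stock and the honey and spice jars look where they were in the top view, and the mug unmoved in the scene view. The syrup bottle was outside my final crops, but the arm did not go near it. The robot was clear of everything at hand-in.

**Disagreements:** My first final carton measurement gave y = 0.017 because the colour mask covered only part of its top; a fuller mask and corner points gave 0.027. The top camera's x readings seem 2–4 mm short, because the undisturbed stock also reads about 0.023. The stall at the stop is therefore the better evidence that the carton is home. The early kraft and blue readings (x = 0.018) also differed from the late ones (0.023), which I put down to the masks, since nothing came near those cartons.

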